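# Load the drive sleeve onto the mixer spindle

## Task

Slide the thick metal sleeve along the mixer's loading deck, without lifting it off, until it rests against the two stop posts and stands centred over the spindle; then press it straight down so that it slides over the spindle all the way home. Finally swing the keeper arm over the sleeve until it meets its stop, with its knob above the spindle, and leave the bottles and the measuring cylinder beside the machine standing where they are.

Things in the scene. Friction and masses are not known exactly. Their poses are not given: they have to be found in the camera images.
- unit: bench mixer drive, fixed; grey base 226 x 180 mm, 35 mm high. Origin: on the spindle's axis at worktop level; +x points from the loading deck to the spindle and on to the stop posts, +y to the left of that, z up. All offsets below are in this frame. The keeper's pivot post, 24 mm across, stands at x 0, y +85 mm
- deck_mid (a point): centre of the loading deck's top: flat aluminium block, top 75 mm above the worktop, x -150 to -43 mm, y -65 to +65 mm, with a lip 8 mm high along each long side (inner faces at y +-60.5 mm)
- spindle_top (a point): top centre of the spindle, an upright steel shaft 30 mm across at x 0, y 0; its top is 73.5 mm above the worktop (1.5 mm below the deck), tapered over the last 6 mm to 21 mm
- stops_mid (a point): half-way between the tops of the two upright steel stop posts, 16 mm across, 90 mm above the worktop, at x +34.5, y +34.5 and y -34.5 mm; a sleeve that touches both is centred on the spindle to about 1 mm
- lift_plate (a joint): square dark plate, 84 x 84 mm with a hole for the spindle, centred on the spindle and level with the deck at 0 (its start). It bears the sleeve and stays where it is left: about 8 N in all, the sleeve's weight included, moves it down. The value is its way down in m; 0.030 is fully down
- sleeve_mid (a point): aluminium sleeve with a shallow waist: ring 80 mm across (waist 74), 50 mm high, bore 34 mm right through, about 0.25 kg; this point is its centre, 25 mm above its underside. It starts standing on the deck, 70 to 95 mm short of the spindle and up to 15 mm to the side. Home on the spindle, its top is 95 mm above the worktop
- keeper (a joint): keeper arm: level steel bar 18 mm wide, 8 mm thick, underside 100.5 mm above the worktop; turns about the pivot post and clears the sleeve only when that is home. 0 rad = closed at its stop, pointing to -y, knob above the spindle; pi/2 = pointing to -x along the deck's left side; starts at 1.6 to 1.9. Stays where left; about 1 N at the knob moves it
- keeper_knob (a point): centre of the keeper's upright black knob, 18 mm across, from the arm's top (108.5 mm) up to 142 mm above the worktop, 85 mm from the pivot; this point is 125 mm above the worktop. Can be pushed round with the fingertips
- amber_bottle: capped bottle, 50 mm across, 119 mm high, standing left of the machine; bystander, origin at its underside
- tall_cylinder: measuring cylinder, 55 mm foot, 154 mm high, standing left of the machine; bystander, origin at its underside
- small_bottle: capped bottle, 34 mm across, 92 mm high, standing left of the machine; bystander, origin at its underside
Not all that is in view belongs to the job. Leave any orange or red look-alike of the part that bears sleeve_mid alone.

How it is judged (in metres and radians):
On the way, in this order (a step that is already met when the one before it is completed fails the run):
1. the sleeve stands at deck height centred over the spindle, within 4 mm, the plate not yet pressed (horizontal distance between sleeve_mid and unit below 0.004 m and value of joint lift_plate below 0.008 m), for 0.1 s.
2. the sleeve is pressed home over the spindle (horizontal distance between sleeve_mid and unit below 0.004 m and z of sleeve_mid in the frame of unit below 0.073 m and angle between sleeve_mid's own z axis and vertical below 0.06 rad and value of joint lift_plate above 0.027 m), for 0.2 s.
3. the keeper arm is swung over the sleeve (value of joint keeper below 0.12 rad), for 0.2 s.
At the end, for the whole second after the job is handed in: the sleeve is upright on the spindle, centred within 4 mm, and home (its centre less than 73 mm above the worktop, the plate at least 27 mm down); the keeper arm is over it, within 0.12 rad of its stop; the two bottles and the measuring cylinder are within 30 mm of where they stood (all of step 2 and value of joint keeper below 0.12 rad and distance of each of amber_bottle, tall_cylinder, small_bottle from where it was at the start of the episode below 0.03 m); the robot touches nothing.
It fails at once if the sleeve is lifted more than 15 mm off the deck (z of sleeve_mid in the frame of unit above 0.115 m).
It fails at once if a bottle or the measuring cylinder beside the machine is knocked over (angle between any of amber_bottle, tall_cylinder, small_bottle's own z axis and vertical above 0.6 rad).
It also fails if it takes over 54 s, if anything falls off the work surface, if the arm or the gripper's body presses on something with over 40 N, if the wrist force passes 120 N, or if a joint passes its speed limit or range.

## Robot

A 6-joint arm with a two-finger parallel gripper is mounted at the origin on a cart in front of the work surface, level with it; the furniture and walls round the work are solid. World frame = base frame: x ahead of the robot, y to its left, z up, the work surface at z = 0. Lengths are in mm, angles in degrees, forces in N, time in s.
With the tool pointing down it reaches from about 325 to 750 mm from the base axis. Payload 7.6 kg.
Tool frame: the origin (TCP) lies on the centre line of the jaws, within the pads' length; the fingertips stand 25 mm ahead of it and the grasp point (between the pads) lies 6 mm ahead of it; y points along the fingers, x is the direction in which the jaws open and shut, and the axes are right-handed (so a half turn about y gives the same grasp; the last joint's range is limited). The gripper opens to 85 mm and grips with 20 to 120 N. Pads are 22 mm wide; open, the fingers measure 114 mm over their backs; the gripper's body (76 mm by 85 mm) begins 54 mm behind the grasp point. The pads swing forward as they close: fully open they stand 13 mm farther back than shut.
Start: joints at [69.597, 2.991, 80.254, -0, 96.75, -4.028], TCP at [147.993, 503.727, 256.323] pointing down, gripper open.
Joint ranges: [-166.34, 166.34], [-52.06, 124.39], [6.96, 135.62], [-60.46, 240.46], [14.63, 156.25], [-167.68, 167.68]. Speed limits (degrees/s): [147.25, 147.25, 172.46, 180, 180, 180].

## Interface

Orientations are given as [roll, pitch, yaw] about the fixed x, y, z axes, in that order (R = Rz(yaw) Ry(pitch) Rx(roll)).
In Python, from bench import ctrl gives the robot as it stands.
- The arm moves only by the shell command python3 -m jog 'ROWS' [OPENING] [FORCE]. ROWS is JSON, a list of rows, each a list of 2 entries, a list of its own where there are three numbers: the shift along the tool's x, y, z in m, then the turn, a rotation vector about the tool's x, y, z in degrees. A call has 1 to 12 rows; each row is the pose to reach, as a shift and turn from the pose commanded when the call began, along the tool's axes at that moment; what a row does not reach only later rows make up. A row lasts 1/8 s, in which the tool goes at most 62.5 mm and 10.7 degrees, less where a joint would pass 70% of its speed; a pose out of reach is approached as far as the arm can. A call with a gripper value outside its range is refused whole. OPENING is the finger opening in m, from 0 to 0.0854, set as the call begins (- or left out, the last holds). The fingers move at their own pace and stop on an object; FORCE is the grip in N (left out, the last holds). Time passes only in rows, so rows that repeat a pose let the fingers close. It gives the time, the measured TCP pose, the force and the opening at its end, in the units of the state.
- ctrl.state(): the state, without advancing time (a new reading comes with each control period).
- ctrl.grab_frame(name): name is "scene" or "top"; returns a dict with "pixels" (400x640x3 uint8, red, green, blue), "fx", "fy", "cx", "cy" (pixels), "dist" ([k1, k2, p1, p2, k3] as OpenCV has them; the pictures are not rectified), "R" (3x3) and "t" (3): a world point X has camera coordinates R X + t. Camera axes: x right, y down, z forward; pixel columns grow to the right and rows downward; lengths in mm; the calibration is good to about 2 mm. A picture is of the moment at which its call begins. There is no depth.
- ctrl.hand_in(): hands the job in, once; it reports no verdict.
The state is a dict: "t": time; "q": joint angles; "joint_velocities": joint speeds; "joint_efforts": joint torques, N m; "position": TCP position; "orientation": TCP orientation; "wrist_force": force on the tool from outside, world axes, zero at the start; "ft_torque": the same for the moment, N m; "width": finger opening in mm.
Only numpy, scipy, OpenCV 4.12 (cv2) and the standard library are available. Lean on these libraries where they do the work, as an engineer would, in place of code of your own. Each camera call takes 0.05 s, during which the arm holds its last target. There are 200 camera calls.

## Working session

There is one attempt and no reset: what is moved stays moved. The work goes in short steps, Python scripts to look and compute and a shell command to move; the robot and the scene stay as the last step left them, time stands still between calls to the robot, and variables do not carry over. Pictures are saved under pics/ and viewed, about 8 in all and at most 12, crops included, and the job is handed in when it is done.

```bash
ls; mkdir -p pics; python3 - <<'E'
from bench import ctrl
import cv2,json,pickle
print(ctrl.state())
for n in ("scene","top"):
    f=ctrl.grab_frame(n); pickle.dump(f,open(f"{n}0.pkl","wb"))
    cv2.imwrite(f"pics/{n}0.png",f["pixels"][:,:,::-1])
    print(n,{k:f[k] for k in f if k!="pixels"})
E
```

```text
pics
{'t': 0.0, 'q': array([ 6.95985731e+01,  3.02703358e+00,  8.03174528e+01, -6.85041722e-04,
        9.67494684e+01, -4.02739641e+00]), 'joint_velocities': array([-0.1445568 ,  0.02502775, -0.0612922 ,  0.05373561,  0.01357344,
        0.03770952]), 'joint_efforts': array([-4.53983357e-04, -3.81648409e+01, -3.60186553e+01, -5.70176167e-05,
        5.86496302e-03,  5.96531208e-06]), 'position': array([147.87798976, 503.44630719, 255.43502962]), 'orientation': array([-89.99407997,   0.09377052,  73.62589441]), 'wrist_force': array([0.14053016, 0.33170633, 0.835389  ]), 'ft_torque': array([-0.01572946,  0.0079142 , -0.01697836]), 'width': 85.22428828326447}
scene {'fx': 449.22993727824723, 'fy': 449.22993727824723, 'cx': 319.7086792981386, 'cy': 202.5230453057317, 'dist': array([-0.01792722,  0.        ,  0.        ,  0.        ,  0.        ]), 'R': array([[ 0.84747161, -0.53068817, -0.01272539],
       [-0.22329475, -0.3346329 , -0.91551094],
       [ 0.48159249,  0.77871104, -0.40209177]]), 't': array([-166.64684192,  339.19637551,  284.37136659])}
top {'fx': 380.8290284389813, 'fy': 380.8290284389813, 'cx': 320.6525973833956, 'cy': 193.13310803442516, 'dist': array([-0.07865515,  0.        ,  0.        ,  0.        ,  0.        ]), 'R': array([[ 0.00183047, -0.99976117, -0.02177723],
       [-0.99029255,  0.00121448, -0.13899351],
       [ 0.13898677,  0.02182025, -0.99005381]]), 't': array([467.03384884, 492.74125318, 858.49255592])}
```

View pics/top0.png

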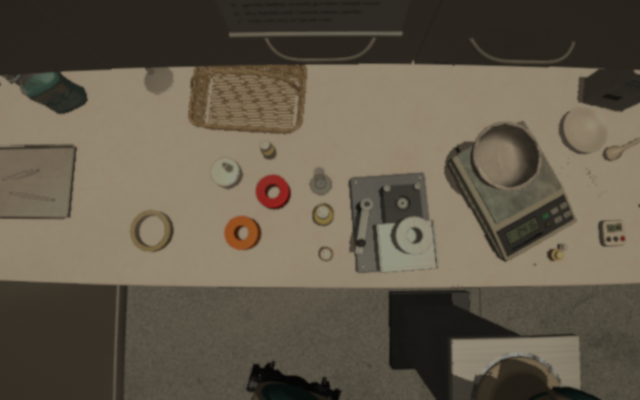

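View pics/scene0.png

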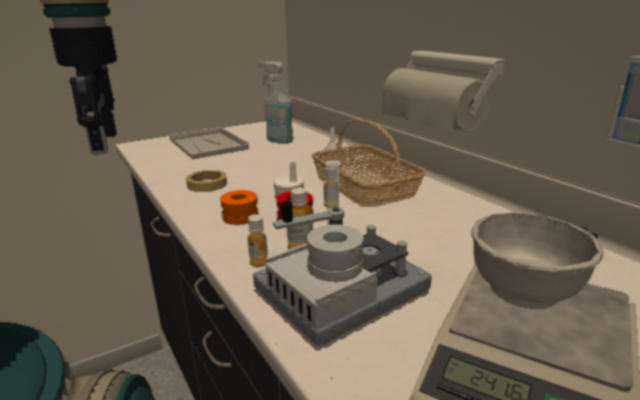

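The top view shows the machine at columns 350–437, rows 174–272. The sleeve is at about (412,236), the spindle near (403,203) and the keeper on the left, with its knob near (361,240). The bottles and cylinder stand at columns 313–333. I'll zoom in next.

```bash
python3 - <<'E'
import pickle,cv2
f=pickle.load(open("top0.pkl","rb"))
c=f["pixels"][165:280,300:445,::-1]
c=cv2.resize(c,None,fx=5,fy=5,interpolation=cv2.INTER_CUBIC)
c=cv2.convertScaleAbs(c,alpha=1.5)
cv2.imwrite("pics/crop0.png",c)
E
```

```text
(no output)
```

View pics/crop0.png

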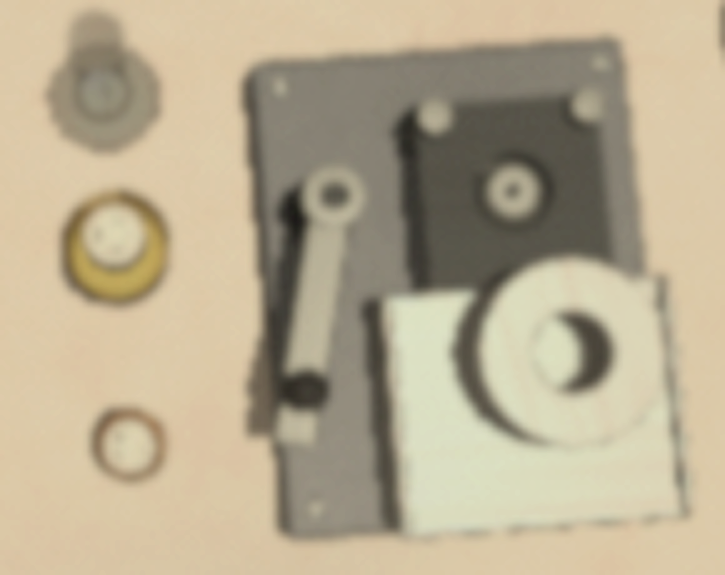

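The crop shows the post tops at (436,115) and (588,104), the spindle at (512,191), the sleeve's top at (572,352), the pivot at (333,195) and the knob top at (304,388). The bystanders are at (105,95), (115,247) and (128,445).

```bash
cat > h.py <<'E'
import pickle,cv2,numpy as np
def back(f,uv,z):
    K=np.array([[f["fx"],0,f["cx"]],[0,f["fy"],f["cy"]],[0,0,1]])
    n=cv2.undistortPoints(np.array([[uv]],float),K,f["dist"])[0,0]
    R,t=f["R"],f["t"]; C=-R.T@t; d=R.T@np.array([*n,1]); return C+d*(z-C[2])/d[2]
def crop(u,v,x0,y0,s): return ((u+.5)/s-.5+x0,(v+.5)/s-.5+y0)
E
python3 - <<'E'
from h import *
f=pickle.load(open("top0.pkl","rb"))
P=dict(postL=(436,115,90),postR=(588,104,90),spin=(512,191,73.5),sleeve=(572,352,125),piv=(333,195,112),knob=(304,386,142),d1=(387,297,83),d2=(664,280,83),d3=(402,535,83),d4=(687,517,83),amber=(113,235,119),small=(128,443,92),cyl=(105,97,5))
W={k:back(f,crop(u,v,300,165,5),z) for k,(u,v,z) in P.items()}
for k in W: print(k,W[k].round(1))
# fit unit pose
loc=dict(postL=(34.5,34.5),postR=(34.5,-34.5),spin=(0,0),piv=(0,85),d1=(-43,65),d2=(-43,-65),d3=(-150,65),d4=(-150,-65))
A=np.array([loc[k] for k in loc]);B=np.array([W[k][:2] for k in loc])
a=(A-A.mean(0))@[1,1j];b=(B-B.mean(0))@[1,1j]
th=np.angle((np.conj(a)*b).sum());c,s=np.cos(th),np.sin(th);Rm=np.array([[c,-s],[s,c]])
o=B.mean(0)-Rm@A.mean(0);print("yaw",np.degrees(th),"o",o)
print((B-(A@Rm.T+o)).round(1).tolist())
for k in("sleeve","knob","amber","small","cyl"): print(k,(Rm.T@(W[k][:2]-o)).round(1))
E
```

```text
postL [497.8 318.8  90. ]
postR [502.7 250.8  90. ]
spin [465.6 282.7  73.5]
sleeve [391.6 269.1 125. ]
piv [459.5 367.4 112. ]
knob [377.4 383.3 142. ]
d1 [417.3 341.2  83. ]
d2 [424.6 217.7  83. ]
d3 [313.3 336.3  83. ]
d4 [320.6 211.   83. ]
amber [441.7 462.1 119. ]
small [353.3 455.9  92. ]
cyl [520.1 468.1   5. ]
yaw 3.5263756523876912 o [465.35665356 282.57945931]
[[0.1, -0.3], [0.7, 0.5], [0.2, 0.1], [-0.6, -0.0], [-1.2, -3.6], [-1.9, 2.7], [1.7, -1.9], [0.9, 2.5]]
sleeve [-74.5  -8.9]
knob [-81.6 105.9]
amber [-12.6 180.6]
small [-101.2  179.9]
cyl [ 66.1 181.8]
```

```bash
cat >> h.py <<'E'
def shift(st,target,yaw):  # tool-axis shift (m), turn about tool y (deg) for fingers-down tool
    from scipy.spatial.transform import Rotation as Ro
    R=Ro.from_euler("xyz",st["orientation"],degrees=True)
    T=Ro.from_euler("xyz",[-90,0,yaw],degrees=True)
    return (R.inv().apply(np.array(target)-st["position"])/1000).round(4),(R.inv()*T).as_rotvec(degrees=True).round(1)
E
python3 -c "
from h import *
from bench import ctrl
print(shift(ctrl.state(),(391.6,269.1,195),93.6))"
```

```text
(array([-0.1561,  0.0607, -0.2999]), array([ -0. , -20. ,  -0.1]))
```

```bash
python3 -m jog '[[[-0.016,0,-0.03],[0,-2,0]],[[-0.032,0,-0.06],[0,-4,0]],[[-0.048,0,-0.09],[0,-6,0]],[[-0.064,0,-0.12],[0,-8,0]],[[-0.08,0,-0.15],[0,-10,0]],[[-0.096,0,-0.18],[0,-12,0]],[[-0.112,0.01,-0.21],[0,-14,0]],[[-0.128,0.02,-0.24],[0,-16,0]],[[-0.144,0.04,-0.27],[0,-18,0]],[[-0.156,0.061,-0.3],[0,-20,0]],[[-0.156,0.061,-0.3],[0,-20,0]],[[-0.156,0.061,-0.3],[0,-20,0]]]' 0.0854 30
python3 - <<'E'
from h import *
from bench import ctrl
s=ctrl.state();print(s["position"],s["orientation"],s["wrist_force"])
a=[]
for n,(x,y,w,h,k) in dict(scene=(200,140,240,200,2),top=(350,170,120,110,4)).items():
    f=ctrl.grab_frame(n);pickle.dump(f,open(n+"1.pkl","wb"))
    c=cv2.resize(f["pixels"][y:y+h,x:x+w,::-1],None,fx=k,fy=k,interpolation=cv2.INTER_CUBIC);c=cv2.convertScaleAbs(c,alpha=1.4)
    a.append(cv2.resize(c,(400,500) if 0 else None,fx=1,fy=1) if 0 else c)
H=max(i.shape[0] for i in a);a=[cv2.copyMakeBorder(i,0,H-i.shape[0],0,0,cv2.BORDER_CONSTANT) for i in a]
o=np.hstack(a);print(o.shape);cv2.imwrite("pics/v1.png",o[:, :])
E
```

```text
t: 1.6
position: [391.6, 269.9, 195.6]
orientation: [-90.0, -0.0, 93.6]
wrist_force: [-0.9, 0.1, -0.2]
width: 85.7
[391.58866559 269.85168563 195.64402069] [-8.99976365e+01 -2.41657856e-02  9.36058167e+01] [-0.85630541  0.08023354 -0.23288003]
(440, 960, 3)
```

```bash
python3 -c "
import cv2
i=cv2.imread('pics/v1.png');cv2.imwrite('pics/v1b.png',cv2.resize(i,None,fx=.8333,fy=.8333,interpolation=cv2.INTER_AREA))"
```

```text
(no output)
```

View pics/v1b.png

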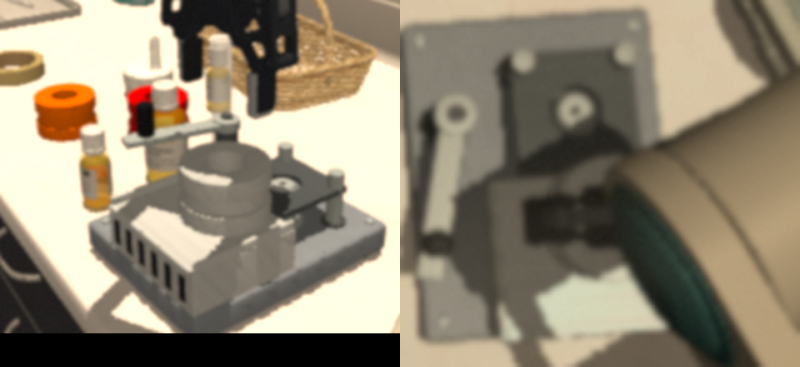

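```bash
python3 - <<'E'
from h import *
f=pickle.load(open("scene1.pkl","rb"))
K=np.array([[f["fx"],0,f["cx"]],[0,f["fy"],f["cy"]],[0,0,1]])
def pr(p):
    u=cv2.projectPoints(np.array([p],float),cv2.Rodrigues(f["R"])[0],f["t"],K,f["dist"])[0][0,0]
    return ((u-[200,140])*1.6667).round(1)
print("sleeve",pr((391.6,269.1,125)), "+-40 along x", pr((431.6,271.5,125)),pr((351.6,266.6,125)),"y",pr((389.1,309,125)),pr((394,229.1,125)))
d=np.array([np.cos(np.radians(93.6)),np.sin(np.radians(93.6)),0]);c=np.array([391.6,269.9,0]);
for z in(170.6,183.6):
  for s in(-57,-42.5,42.5,57): print(z,s,pr(c+s*d+[0,0,z]))
# edges: image of sleeve top in crop, and finger zoom
p=f["pixels"][135:260,290:370,::-1]
cv2.imwrite("pics/z.png",cv2.convertScaleAbs(cv2.resize(p,None,fx=5,fy=4.7,interpolation=cv2.INTER_CUBIC),alpha=1.5))
E
```

```text
sleeve [224.2 160.2] +-40 along x [260.8 147.2] [185.1 174.1] y [196.7 143.2] [254.3 178.9]
170.6 -57 [268.9 134.9]
170.6 -42.5 [256.8 128.4]
170.6 42.5 [193.8  94.5]
170.6 57 [184.2  89.4]
183.6 -57 [269.4 119.5]
183.6 -42.5 [257.1 113.2]
183.6 42.5 [193.5  80.6]
183.6 57 [183.9  75.6]
```

The fingertips sit about 12 mm ahead of the TCP when open, so I'll aim for TCP z ≈ 98. The sleeve agrees with the estimate in both views.

```bash
python3 -m jog '[[[-0.001,0.025,-0.001],[0,0,0]],[[-0.001,0.05,-0.001],[0,0,0]],[[-0.001,0.06,-0.001],[0,0,0]],[[-0.001,0.066,-0.001],[0,0,0]],[[-0.001,0.07,-0.001],[0,0,0]],[[-0.001,0.074,-0.001],[0,0,0]],[[-0.001,0.078,-0.001],[0,0,0]],[[-0.001,0.078,-0.001],[0,0,0]]]'
```

```text
t: 2.7
position: [392.8, 268.5, 117.1]
orientation: [-90.0, 0.0, 93.6]
wrist_force: [0.4, -0.2, -0.6]
width: 85.2
```

```bash
python3 -m jog '[[[0,0.006,0],[0,0,0]],[[0,0.012,0],[0,0,0]],[[0,0.019,0],[0,0,0]],[[0,0.019,0],[0,0,0]]]'; python3 -m jog '[[[0,0.019,0],[0,0,0]],[[0,0.019,0],[0,0,0]]]'
```

```text
t: 3.2
position: [392.5, 268.3, 97.4]
orientation: [-89.9, 0.0, 93.6]
wrist_force: [0.4, -0.0, 0.7]
width: 85.6
t: 3.45
position: [395.0, 269.5, 87.3]
orientation: [-90.3, -0.0, 93.6]
wrist_force: [-20.8, -7.5, 52.7]
width: 85.8
```

That second call was a mistake: its shift added to the first, so the tips pressed on the deck. I'll back off now.

```bash
python3 -m jog '[[[0,-0.018,0],[0,0,0]],[[0,-0.018,0],[0,0,0]],[[0,-0.018,0],[0,0,0]]]'
```

```text
t: 3.82
position: [392.6, 268.4, 96.4]
orientation: [-89.9, 0.0, 93.6]
wrist_force: [0.3, 0.1, 0.8]
width: 85.5
```

```bash
python3 -m jog '[[[0,-0.001,0],[0,0,0]],[[0,-0.001,0],[0,0,0]],[[0,-0.001,0],[0,0,0]],[[0,-0.001,0],[0,0,0]],[[0,-0.001,0],[0,0,0]],[[0,-0.001,0],[0,0,0]]]' 0.068 25
python3 -c "
from h import *
from bench import ctrl
s=ctrl.state();th=np.radians(3.6);R=np.array([[np.cos(th),np.sin(th)],[-np.sin(th),np.cos(th)]])
print(s['position'],s['wrist_force'],s['width'],R@(s['position'][:2]-[465.4,282.6]))"
```

```text
t: 4.58
position: [392.9, 268.5, 98.3]
orientation: [-90.0, -0.0, 93.6]
wrist_force: [0.0, -0.4, -3.2]
width: 79.8
[392.89584347 268.53670876  98.26265244] [ 0.03027501 -0.37296317 -3.15893725] 79.83101635997888 [-73.2441275   -9.48296689]
```

```bash
python3 -m jog '[[[0.003,0,-0.004],[0,0,0]],[[0.006,0,-0.012],[0,0,0]],[[0.0095,0,-0.02],[0,0,0]],[[0.0095,0,-0.028],[0,0,0]],[[0.0095,0,-0.036],[0,0,0]],[[0.0095,0,-0.044],[0,0,0]],[[0.0095,0,-0.052],[0,0,0]],[[0.0095,0,-0.06],[0,0,0]],[[0.0095,0,-0.066],[0,0,0]],[[0.0095,0,-0.066],[0,0,0]]]'
python3 - <<'E'
from h import *
from bench import ctrl
s=ctrl.state();th=np.radians(3.6);R=np.array([[np.cos(th),np.sin(th)],[-np.sin(th),np.cos(th)]])
print(s['position'],s['wrist_force'],s['width'],R@(s['position'][:2]-[465.4,282.6]))
f=ctrl.grab_frame("scene");pickle.dump(f,open("scene2.pkl","wb"))
g=ctrl.grab_frame("top");pickle.dump(g,open("top2.pkl","wb"))
c=[cv2.resize(i["pixels"][y:y+h,x:x+w,::-1],(400,500),interpolation=cv2.INTER_CUBIC) for i,x,y,w,h in((f,300,160,128,160),(g,360,170,88,110))]
cv2.imwrite("pics/v2.png",cv2.convertScaleAbs(np.hstack(c),alpha=1.6))
E
```

```text
t: 5.82
position: [458.5, 282.2, 98.3]
orientation: [-90.0, -0.0, 93.6]
wrist_force: [-0.5, 0.8, -3.3]
width: 79.9
[458.50735232 282.17076932  98.25915934] [-0.5335952   0.77994489 -3.33754262] 79.86030476446864 [-6.90599823e+00  4.40923629e-03]
```

View pics/v2.png

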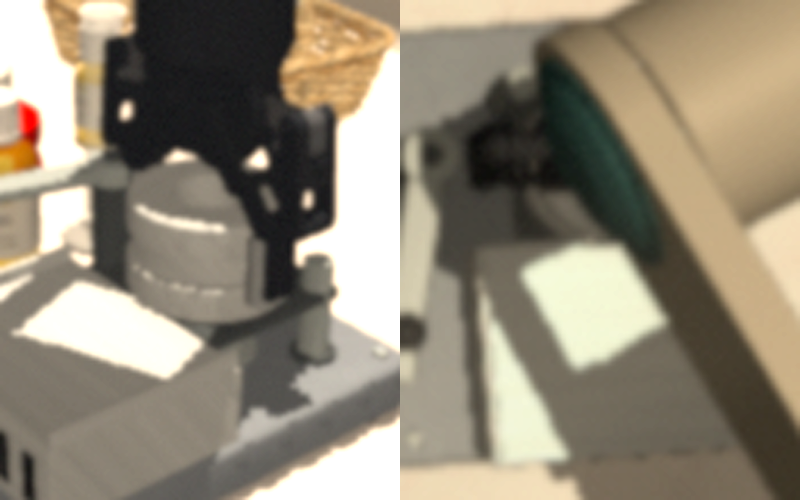

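The sleeve came along in the grip and stands a few mm short of the posts. I'll creep on until contact.

```bash
python3 -m jog '[[[0,0,-0.0015],[0,0,0]],[[0,0,-0.003],[0,0,0]],[[0,0,-0.0045],[0,0,0]],[[0,0,-0.006],[0,0,0]],[[0,0,-0.007],[0,0,0]],[[0,0,-0.007],[0,0,0]]]'
```

```text
t: 6.68
position: [465.2, 282.6, 98.3]
orientation: [-90.0, -0.0, 93.6]
wrist_force: [-1.2, 0.2, -3.8]
width: 80.0
```

```bash
python3 -m jog '[[[0,0,-0.0005],[0,0,0]],[[0,0,-0.001],[0,0,0]],[[0,0,-0.0015],[0,0,0]],[[0,0,-0.002],[0,0,0]],[[0,0,-0.002],[0,0,0]]]'; 
```

```text
t: 7.3
position: [467.2, 282.8, 98.3]
orientation: [-90.0, -0.0, 93.6]
wrist_force: [0.8, 0.4, -3.3]
width: 79.7
```

```bash
python3 -m jog '[[[0,0,-0.0005],[0,0,0]],[[0,0,-0.001],[0,0,0]],[[0,0,-0.0015],[0,0,0]],[[0,0,-0.002],[0,0,0]],[[0,0,-0.002],[0,0,0]]]'; 
```

```text
t: 7.92
position: [468.1, 283.0, 98.2]
orientation: [-89.8, 0.0, 93.6]
wrist_force: [-7.2, -1.1, 1.2]
width: 79.8
```

```bash
python3 -m jog '[[[0,0,0.001],[0,0,0]],[[0,0,0.0015],[0,0,0]],[[0,0,0.0015],[0,0,0]]]' - 40;  python3 -m jog '[[[0,0.002,0],[0,0,0]],[[0,0.004,0],[0,0,0]],[[0,0.006,0],[0,0,0]],[[0,0.006,0],[0,0,0]]]'
```

```text
t: 8.3
position: [467.8, 282.8, 98.3]
orientation: [-90.0, -0.0, 93.6]
wrist_force: [-1.5, 0.6, -3.9]
width: 79.5
t: 8.8
position: [468.0, 282.9, 93.6]
orientation: [-90.1, -0.0, 93.6]
wrist_force: [-3.5, -1.6, 5.5]
width: 79.4
```

```bash
python3 -m jog '[[[0,0.002,0],[0,0,0]],[[0,0.004,0],[0,0,0]],[[0,0.006,0],[0,0,0]],[[0,0.008,0],[0,0,0]],[[0,0.01,0],[0,0,0]],[[0,0.01,0],[0,0,0]]]'
```

```text
t: 9.55
position: [468.0, 282.9, 83.6]
orientation: [-90.1, -0.0, 93.6]
wrist_force: [-4.7, -0.7, 5.4]
width: 79.8
```

Smooth descent at steady force. On to the bottom (TCP about 68).

```bash
python3 -m jog '[[[0,0.002,0],[0,0,0]],[[0,0.004,0],[0,0,0]],[[0,0.006,0],[0,0,0]],[[0,0.008,0],[0,0,0]],[[0,0.01,0],[0,0,0]],[[0,0.012,0],[0,0,0]],[[0,0.013,0],[0,0,0]],[[0,0.013,0],[0,0,0]]]'; python3 -m jog '[[[0,0.001,0],[0,0,0]],[[0,0.002,0],[0,0,0]],[[0,0.003,0],[0,0,0]],[[0,0.003,0],[0,0,0]]]'
```

```text
t: 10.55
position: [468.0, 283.0, 70.9]
orientation: [-90.1, -0.0, 93.6]
wrist_force: [-5.4, -2.3, 7.8]
width: 79.5
t: 11.05
position: [468.0, 282.9, 67.9]
orientation: [-90.1, -0.0, 93.6]
wrist_force: [-6.2, -2.8, 8.8]
width: 79.5
```

```bash
python3 -m jog '[[[0,0.001,0],[0,0,0]],[[0,0.002,0],[0,0,0]],[[0,0.003,0],[0,0,0]],[[0,0.003,0],[0,0,0]]]'
python3 - <<'E'
from h import *
from bench import ctrl
f=ctrl.grab_frame("scene");pickle.dump(f,open("scene3.pkl","wb"))
cv2.imwrite("pics/v3.png",cv2.convertScaleAbs(cv2.resize(f["pixels"][160:320,280:440,::-1],(560,560),interpolation=cv2.INTER_CUBIC),alpha=1.6))
E
```

```text
t: 11.55
position: [468.0, 283.0, 67.0]
orientation: [-90.1, -0.0, 93.6]
wrist_force: [-14.3, -6.8, 23.3]
width: 79.3
```

View pics/v3.png

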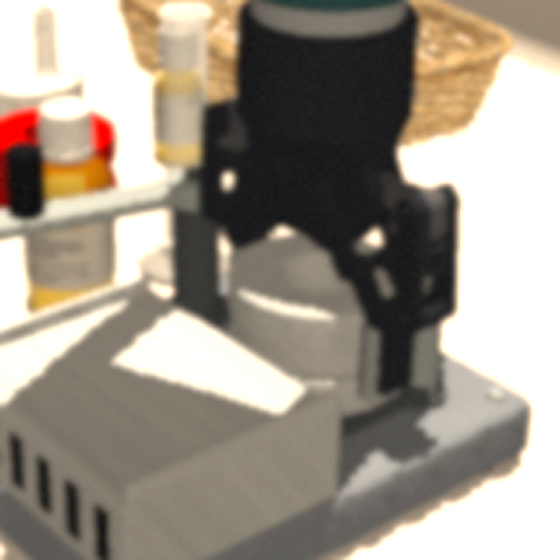

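It bottomed out after 31 mm of travel and the force rose to 23 N, so the sleeve is home. I'll relieve, open and rise.

```bash
python3 -m jog '[[[0,-0.003,0],[0,0,0]],[[0,-0.003,0],[0,0,0]],[[0,-0.003,0],[0,0,0]],[[0,-0.003,0],[0,0,0]],[[0,-0.003,0],[0,0,0]],[[0,-0.003,0],[0,0,0]]]' 0.0854; python3 -m jog '[[[0,-0.005,0],[0,0,0]],[[0,-0.015,0],[0,0,0]],[[0,-0.03,0],[0,0,0]],[[0,-0.05,0],[0,0,0]],[[0,-0.08,0],[0,0,0]],[[0,-0.11,0],[0,0,0]],[[0,-0.14,0],[0,0,0]],[[0,-0.14,0],[0,0,0]]]'
```

```text
t: 12.35
position: [467.7, 280.5, 65.6]
orientation: [-89.9, 0.3, 93.6]
wrist_force: [-1.8, -11.1, -0.3]
width: 85.4
t: 13.35
position: [468.9, 283.7, 210.7]
orientation: [-90.4, -0.2, 93.6]
wrist_force: [0.0, 0.3, -0.1]
width: 85.5
```

```bash
python3 - <<'E'
from h import *
from bench import ctrl
s=ctrl.state();print(s["q"].round(1),s["position"],s["orientation"])
print(shift(s,(377.4,383.3,200),80))
E
```

```text
[ 27.3   7.4  80.8   0.   91.4 -66.3] [468.94722708 283.69334189 210.70267153] [-90.42605784  -0.19872295  93.64392345]
(array([0.1052, 0.0104, 0.0851]), array([ 0.4, 13.6,  0.2]))
```

```bash
python3 -m jog '[[[0.02,0,0.015],[0,3,0]],[[0.04,0,0.03],[0,6,0]],[[0.06,0,0.045],[0,9,0]],[[0.08,0,0.06],[0,11,0]],[[0.095,0.005,0.075],[0,13.6,0]],[[0.105,0.01,0.085],[0,13.6,0]],[[0.105,0.01,0.085],[0,13.6,0]],[[0.105,0.01,0.085],[0,13.6,0]]]' 0.04 20
python3 - <<'E'
from h import *
from bench import ctrl
s=ctrl.state();print(s["position"],s["orientation"],s["width"])
f=ctrl.grab_frame("scene");pickle.dump(f,open("scene4.pkl","wb"))
g=ctrl.grab_frame("top");pickle.dump(g,open("top4.pkl","wb"))
c=[cv2.resize(i["pixels"][y:y+h,x:x+w,::-1],(400,400),interpolation=cv2.INTER_CUBIC) for i,x,y,w,h in((f,240,130,200,200),(g,340,165,110,110))]
cv2.imwrite("pics/v4.png",cv2.convertScaleAbs(np.hstack(c),alpha=1.6))
E
```

```text
t: 14.35
position: [376.6, 381.9, 196.3]
orientation: [-90.0, 0.0, 80.0]
wrist_force: [0.2, 0.1, 0.7]
width: 39.9
[376.61795915 381.87898748 196.34608664] [-9.00181543e+01  9.76886588e-04  8.00287174e+01] 39.91750708211027
```

View pics/v4.png

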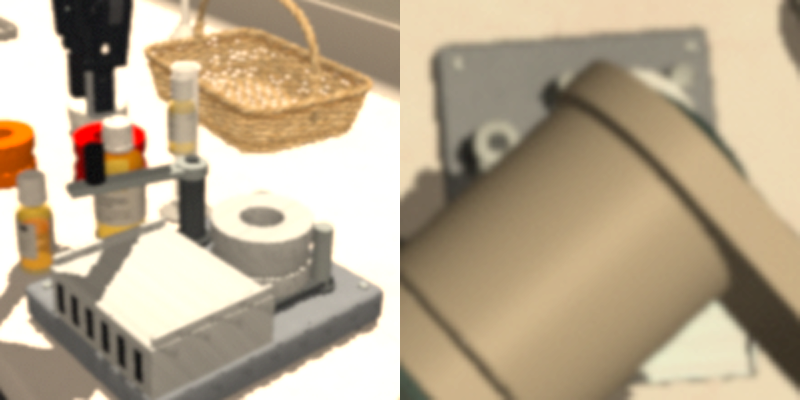

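The sleeve sits home, its top just above the post tops, and the bottles are still standing. The knob top is at crop (95,145), below the fingers. I'll check the projection.

```bash
python3 - <<'E'
from h import *
f=pickle.load(open("scene4.pkl","rb"))
print("knob@142 scene:",back(f,(240+95/2,130+146/2),142).round(1))
print("sleeve top@95:",back(f,(240+261/2,130+216/2),95).round(1), "@spindle hole")
K=np.array([[f["fx"],0,f["cx"]],[0,f["fy"],f["cy"]],[0,0,1]])
for p in((377.4,383.3,142),(465.4,282.6,95),(465.4,282.6,98)):
    u=cv2.projectPoints(np.array([p],float),cv2.Rodrigues(f["R"])[0],f["t"],K,f["dist"])[0][0,0];print(((u-[240,130])*2).round(1))
th=np.radians(3.6);R=np.array([[np.cos(th),-np.sin(th)],[np.sin(th),np.cos(th)]])
o=np.array([466,282.8]);print("arc waypoints: a, xy, yaw")
for a in(104,95,85,75,65,55,45,35,25,15,5,0,-4):
    r=np.radians(a);print(a,(R@np.array([-85*np.sin(r),85-85*np.cos(r)])+o).round(1),183.6-a)
E
```

```text
knob@142 scene: [373.7 373.6 142. ]
sleeve top@95: [465.6 280.4  95. ] @spindle hole
[ 93.4 140.8]
[259.1 215. ]
[259.2 211.5]
arc waypoints: a, xy, yaw
104 [377.1 383. ] 79.6
95 [375.7 369.7] 88.6
85 [376.6 354.9] 98.6
75 [380.1 340.5] 108.6
65 [386.  326.9] 118.6
55 [394.2 314.6] 128.6
45 [404.5 303.9] 138.6
35 [416.4 295.1] 148.6
25 [429.6 288.5] 158.6
15 [443.9 284.3] 168.6
5 [458.6 282.7] 178.6
0 [466.  282.8] 183.6
-4 [471.9 283.4] 187.6
```

```bash
python3 -m jog '[[[0,0.015,0],[0,0,0]],[[0,0.028,0],[0,0,0]],[[0,0.034,0],[0,0,0]],[[0,0.038,0],[0,0,0]],[[0,0.038,0],[0,0,0]]]'
```

```text
t: 15.08
position: [376.2, 382.2, 158.2]
orientation: [-90.0, 0.0, 80.0]
wrist_force: [-1.3, 0.0, 0.7]
width: 39.9
```

```bash
python3 -m jog '[[[0,0.005,0],[0,0,0]],[[0,0.01,0],[0,0,0]],[[0,0.014,0],[0,0,0]],[[0,0.014,0],[0,0,0]]]'
python3 - <<'E'
from h import *
from bench import ctrl
f=ctrl.grab_frame("scene");pickle.dump(f,open("scene5.pkl","wb"))
cv2.imwrite("pics/v5.png",cv2.convertScaleAbs(cv2.resize(f["pixels"][150:270,240:360,::-1],(480,480),interpolation=cv2.INTER_CUBIC),alpha=1.8,beta=15))
s=ctrl.state();print(s["q"].round(1))
for a,p,y in((104,(377.1,383),79.6),(95,(375.7,369.7),88.6),(85,(376.6,354.9),98.6),(75,(380.1,340.5),108.6),(65,(386,326.9),118.6),(55,(394.2,314.6),128.6),(45,(404.5,303.9),138.6),(35,(416.4,295.1),148.6)):
    print(a,*shift(s,(*p,s["position"][2]),y))
E
```

```text
t: 15.58
position: [376.0, 382.1, 143.8]
orientation: [-90.0, 0.0, 80.0]
wrist_force: [0.2, 0.1, 0.1]
width: 40.3
[ 41.5   8.5  87.3   0.   84.2 -38.5]
104 [ 0.001  -0.     -0.0008] [-0.   0.4 -0. ]
95 [-0.0124  0.     -0.0017] [-0.  -8.6 -0. ]
85 [-0.0268  0.     -0.0052] [ -0.  -18.6  -0. ]
75 [-0.0404  0.     -0.0111] [ -0.  -28.6  -0. ]
65 [-0.0527  0.     -0.0193] [ -0.  -38.6  -0. ]
55 [-0.0634  0.     -0.0295] [ -0.  -48.6  -0. ]
45 [-0.0722  0.     -0.0415] [ -0.  -58.6  -0. ]
35 [-0.0788 -0.     -0.0547] [ -0.  -68.6  -0. ]
```

View pics/v5.png

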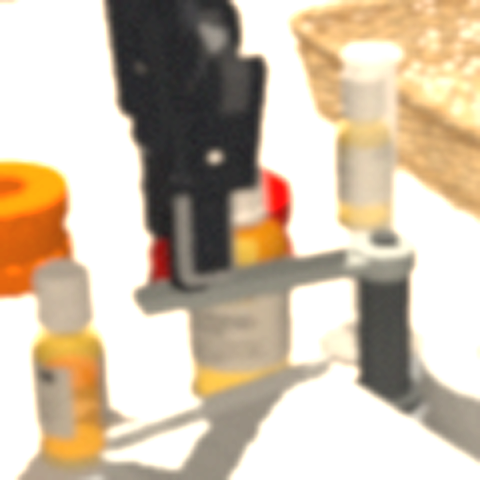

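The fingers are round the knob (hidden behind the near finger at about (185,250)) and no force shows. I'll sweep along the arc.

```bash
python3 -m jog '[[[0,0,0],[0,0,0]],[[-0.0124,0,-0.0017],[0,-8.6,0]],[[-0.0195,0,-0.0033],[0,-13.6,0]],[[-0.0268,0,-0.0052],[0,-18.6,0]],[[-0.0337,0,-0.008],[0,-23.6,0]],[[-0.0404,0,-0.0111],[0,-28.6,0]],[[-0.0467,0,-0.015],[0,-33.6,0]],[[-0.0527,0,-0.0193],[0,-38.6,0]],[[-0.0582,0,-0.0243],[0,-43.6,0]],[[-0.0634,0,-0.0295],[0,-48.6,0]],[[-0.068,0,-0.0354],[0,-53.6,0]],[[-0.0722,0,-0.0415],[0,-58.6,0]]]' 0.03
python3 - <<'E'
from h import *
from bench import ctrl
s=ctrl.state();print(s["q"].round(1))
for a,p,y in((35,(416.4,295.1),148.6),(25,(429.6,288.5),158.6),(15,(443.9,284.3),168.6),(5,(458.6,282.7),178.6),(0,(466,282.8),183.6),(-4,(471.9,283.4),183.6),(-8,(477.8,284),183.6)):
    print(a,*shift(s,(*p,s["position"][2]),y))
E
```

```text
t: 17.12
position: [404.6, 303.9, 144.6]
orientation: [-90.0, -0.0, 138.8]
wrist_force: [-1.1, 0.6, 0.4]
width: 30.0
[  32.7    3.7   92.5    0.    83.9 -106.1]
35 [-0.0147 -0.     -0.0011] [ 0.  -9.8  0. ]
25 [-0.029  -0.     -0.0049] [  0.  -19.8   0. ]
15 [-0.0425 -0.     -0.0111] [  0.  -29.8   0. ]
5 [-0.0546 -0.     -0.0196] [  0.  -39.8   0. ]
0 [-0.0601 -0.     -0.0245] [  0.  -44.8   0. ]
-4 [-0.0642 -0.     -0.0289] [  0.  -44.8   0. ]
-8 [-0.0682 -0.     -0.0332] [  0.  -44.8   0. ]
```

```bash
python3 -m jog '[[[-0.0075,0,-0.0004],[0,-4.9,0]],[[-0.0147,0,-0.0011],[0,-9.8,0]],[[-0.0219,0,-0.0028],[0,-14.8,0]],[[-0.029,0,-0.0049],[0,-19.8,0]],[[-0.0358,0,-0.0078],[0,-24.8,0]],[[-0.0425,0,-0.0111],[0,-29.8,0]],[[-0.0487,0,-0.0151],[0,-34.8,0]],[[-0.0546,0,-0.0196],[0,-39.8,0]],[[-0.0601,0,-0.0245],[0,-44.8,0]],[[-0.0622,0,-0.0267],[0,-44.8,0]],[[-0.0642,0,-0.0289],[0,-44.8,0]],[[-0.0642,0,-0.0289],[0,-44.8,0]]]'
```

```text
t: 18.62
position: [472.0, 283.2, 144.3]
orientation: [-90.0, 0.0, -176.6]
wrist_force: [-0.4, -0.8, 1.3]
width: 30.3
```

```bash
python3 -m jog '[[[-0.001,0,0],[0,0,0]],[[-0.002,0,0],[0,0,0]],[[-0.002,0,0],[0,0,0]]]'; python3 -m jog '[[[-0.001,0,0],[0,0,0]],[[-0.002,0,0],[0,0,0]],[[-0.002,0,0],[0,0,0]]]'
```

```text
t: 19.0
position: [472.7, 283.3, 144.2]
orientation: [-90.0, -0.2, -176.6]
wrist_force: [-6.9, -1.2, 3.6]
width: 29.9
t: 19.38
position: [473.1, 283.3, 144.1]
orientation: [-89.9, -0.4, -176.5]
wrist_force: [-16.9, -3.3, 7.2]
width: 29.9
```

The keeper is at its stop, with firm contact at 17 N. I'll centre the fingers on the knob, open, rise and back away.

```bash
python3 -m jog '[[[0.004,0,0],[0,0,0]],[[0.009,0,0],[0,0,0]],[[0.009,0,0],[0,0,0]],[[0.009,0,0],[0,0,0]]]' 0.04;  python3 -m jog '[[[0,-0.01,0],[0,0,0]],[[0,-0.03,0],[0,0,0]],[[0,-0.06,0],[0,0,0]],[[0,-0.1,0],[0,0,0]],[[0.03,-0.12,0],[0,0,0]],[[0.07,-0.12,0],[0,0,0]],[[0.11,-0.12,0],[0,0,0]],[[0.11,-0.12,-0.05],[0,0,0]],[[0.11,-0.12,-0.1],[0,0,0]],[[0.11,-0.12,-0.15],[0,0,0]],[[0.11,-0.12,-0.2],[0,0,0]],[[0.11,-0.12,-0.2],[0,0,0]]]'
python3 - <<'E'
from h import *
from bench import ctrl
f=ctrl.grab_frame("scene");pickle.dump(f,open("scene6.pkl","wb"))
g=ctrl.grab_frame("top");pickle.dump(g,open("top6.pkl","wb"))
c=[cv2.resize(i["pixels"][y:y+h,x:x+w,::-1],(400,400),interpolation=cv2.INTER_CUBIC) for i,x,y,w,h in((f,240,130,200,200),(g,305,160,140,140))]
cv2.imwrite("pics/v6.png",cv2.convertScaleAbs(np.hstack(c),alpha=1.5))
s=ctrl.state();print(s["position"],s["wrist_force"],s["t"])
E
```

```text
t: 19.88
position: [467.0, 282.9, 144.4]
orientation: [-90.0, 0.0, -176.6]
wrist_force: [0.2, 0.5, 0.5]
width: 39.8
t: 21.38
position: [344.2, 478.2, 263.2]
orientation: [-89.9, -0.1, -176.4]
wrist_force: [0.8, 0.1, -0.5]
width: 39.9
[345.12232696 475.92462583 264.50085011] [-0.64368812 -0.36436367 -0.81724342] 21.475
```

View pics/v6.png

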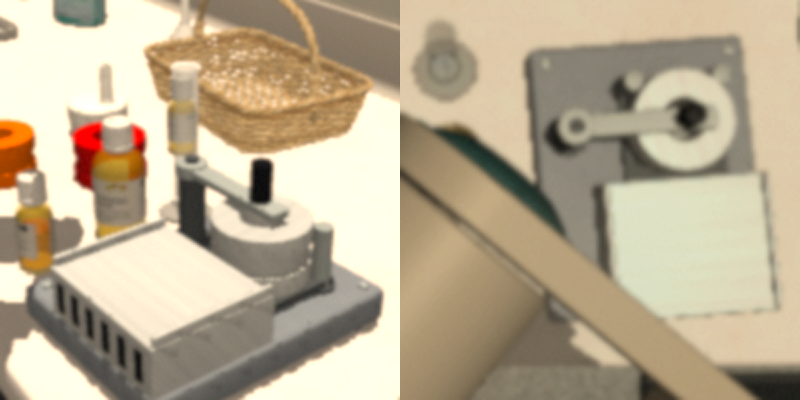

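The keeper lies over the sleeve with its knob at the bore (scene (261,180), top (690,115)). The bottles and cylinder still stand where they were. A quick numeric check comes next, then I hand in.

```bash
python3 - <<'E'
from h import *
from bench import ctrl
g=pickle.load(open("top6.pkl","rb"));s=400/140
k=back(g,crop(290,112,305,160,s),142);p=back(g,crop(176,126,305,160,s),112);sl=back(g,crop(285,119,305,160,s),95)
print("knob",k.round(1),"pivot",p.round(1),"sleeve",sl.round(1))
d=k-p;print("keeper angle est deg",np.degrees(np.arctan2(d[0],-d[1]))*-1+3.6)
st=ctrl.state();print(st["t"],st["joint_velocities"].round(2))
ctrl.hand_in()
E
```

```text
knob [465.9 287.  142. ] pivot [459.2 367.2 112. ] sleeve [466.4 281.4  95. ]
keeper angle est deg -1.2296367582568482
21.475 [-1.2  -2.03  1.04 -0.01 -0.17 -0.01]
the job is handed in; nothing more can be done
```

The job is done and handed in at about 21.5 s of the 54 s allowed; the hand-in gives no verdict.

**What I did:**
- I gripped the sleeve by its upper rim and slid it along the deck until it touched both stop posts (about 7 N, almost no sideways force).
- I then pressed it down about 31 mm, until the force rose to 23 N at the bottom.
- Finally I swung the keeper round with the fingers loosely caging its knob until it met its stop (17 N), and withdrew.

**Last checks:**
- **Sleeve:** centre measured at (466.4, 281.4) against a spindle estimate of about (465.4, 282.6). That is within about 1.6 mm, though the camera calibration is only good to about 2 mm. It looked upright and home in the picture.
- **Keeper:** about -1° by my estimate, which is closed within measurement error. The knob read about 4 mm off the spindle in y, which is within blur and calibration.
- **Bystanders:** both bottles and the cylinder were standing in the last scene picture. I judged their positions by eye and did not re-measure them; the arm hid the bottles in the top view.

**What went wrong:**
- A repeated downward shift pressed the fingertips onto the deck or lip at 53 N before the grasp. I backed off at once and saw no lasting effect.
- When I opened the gripper after pressing, a sideways force of about 11 N appeared for a moment. The sleeve still looked home and centred afterwards.
- The arm was free of contact but still settling slightly (about 2°/s) when I handed in.

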